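# Slide a square module along the rail into the corner pocket

### The job

With the fingertips, push the square black module sideways across the aluminium plate until one of its sides lies flat against the long steel rail, a good way short of the pocket; then slide it along the rail, keeping it against the rail, into the corner pocket until it is fully home, flush with both the rail and the end stop. Do not lift or tip the module, leave the oblong black relay and everything else where it stands, and finish with the robot clear of it all.

Things in the scene. Friction and masses are not known exactly. Their poses are not given: they have to be found in the camera images.
- fixture: Fixture, screwed down: bare aluminium plate, x -90 to +80, y -140 to +140 mm, 8 mm thick; origin at its underside, on the table. x points roughly away from the robot (yaw within 0.4 rad), y roughly to the robot's left, along the rail. Steel walls stand 10 mm above the plate's top (18 mm above the table): a long rail at the +x side, and at its +y end a stop and a guide that form the corner pocket
- rail_face (a point): Middle of the long rail's inner face, at the plate's top: fixture x +60, y 0, z 8 mm. The rail is 12 mm thick and runs straight along fixture y from -130 to +124 mm
- stop_face (a point): The pocket's inner corner, where the end stop meets the rail: fixture x +60, y +112, z 8 mm. The stop's face lies at fixture y +112 mm, crossing x +17 to +60 mm, 12 mm thick
- guide_end (a point): Mouth end of the short guide wall's inner face: fixture x +25.5, y +82, z 8 mm. The guide (8 mm thick) faces the rail from y +82 to +124 mm, making a pocket 34.5 mm wide, open to -y; a slanting 20 mm piece flares its mouth, out to about x +10, y +66 mm
- module: The part to move: black plastic module, square 32 x 32 mm, 16 mm high (top 24 mm above the table), about 40 g; origin at its underside's centre, axes square to its sides. Starts on the plate off the rail, turned up to 0.35 rad, at fixture x -45 to -20 mm, y about -82 or 0 mm (relay in the other place). Slides easily (under 1 N); pushed above the walls' top it tips: push it low
- pocket_home (a point): Where the centre of the module's underside lies when it is fully home in the pocket: fixture x +44, y +96 mm, on the plate's top (z 8 mm)
- relay: Oblong black relay, 22 x 48 mm, 16 mm high, loose on the plate, long side along its y; origin at the centre of its underside; it lies in the other of the two places. To be left alone
- spacer: Brass spacer, 18 mm across, 28 mm high, standing loose on the plate near its robot-side left corner (about fixture x -68, y +95 mm); origin at its underside. To be left alone
- tin: Orange round tin, 60 mm across, 35 mm high, on the table left of the plate; origin at its underside. To be left alone
- motor: Small yellow geared motor, about 80 x 22 x 18 mm, on the table left of the plate; origin under its gearbox. To be left alone
- screwdriver: Screwdriver lying on the table right of the plate, under 40 mm high; origin near its middle. To be left alone
- spool: Metal spool, 56 mm across, 40 mm high, on the table right of the plate; origin at its underside. To be left alone
- wheel: Rubber wheel lying flat, 64 mm across, 26 mm high, on the table right of the plate; origin at its underside. To be left alone
Mind the look-alikes: they are no part of the job. What is shaped like the module but green or purple is not meant.

How it is judged (in metres and radians):
On the way:
1. the module lies flat against the rail, short of the pocket (x of module in the frame of fixture above 0.041 m and (angle between the x axis of module and the x axis of fixture, either way round below 0.07 rad or angle between the x axis of module and the y axis of fixture, either way round below 0.07 rad) and z of module in the frame of fixture below 0.01 m and y of module in the frame of fixture below 0.045 m), for 0.2 s.
At the end, for the whole second after the job is handed in: The module lies flat on the plate in the pocket, at rest, square to the rail within 0.07 rad, its sides within 3 mm of the rail and 2.5 mm of the end stop (x of module in the frame of fixture between 0.041 and 0.0465 m and (angle between the x axis of module and the x axis of fixture, either way round below 0.07 rad or angle between the x axis of module and the y axis of fixture, either way round below 0.07 rad) and z of module in the frame of fixture below 0.01 m and y of module in the frame of fixture between 0.0935 and 0.0985 m and angle between module's own z axis and vertical below 0.06 rad and linear speed of module below 0.01 m/s); the robot touches nothing.
It fails at once if the module is lifted (more than 5 mm off the plate) (z of module in the frame of fixture above 0.013 m).
It fails at once if the module is tipped (angle between module's own z axis and vertical above 0.3 rad).
It fails at once if the module is moved towards the pocket away from the rail (beyond fixture y +50 mm while more than 8 mm off the rail) (y of module in the frame of fixture above 0.05 m and x of module in the frame of fixture below 0.036 m).
It fails at once if the relay or the spacer on the plate is disturbed (moved more than 10 mm) (distance of any of relay, spacer from where it was at the start of the episode above 0.01 m).
It fails at once if a thing on the table beside the plate is disturbed (moved more than 15 mm) (distance of any of tin, motor, screwdriver, spool, wheel from where it was at the start of the episode above 0.015 m).
It also fails if it takes over 58 s, if anything falls off the work surface, if the arm or the gripper's body presses on something with over 40 N, if the wrist force passes 120 N, or if a joint passes its speed limit or range.

### The arm

A 6-joint arm with a two-finger parallel gripper is mounted at the origin on the work surface. World frame = base frame: x ahead of the robot, y to its left, z up, the work surface at z = 0. Lengths are in mm, angles in rad, forces in N, time in s.
With the tool pointing down it reaches from about 300 to 775 mm from the base axis. Payload 14.6 kg.
Tool frame: the origin (TCP) lies on the front face of the gripper's body, between the roots of the fingers; the fingertips stand 97 mm ahead of it and the grasp point (between the pads) lies 78 mm ahead of it; z points along the fingers, y is the direction in which the jaws open and shut (so a half turn about z gives the same grasp; the last joint's range is limited). The gripper opens to 94 mm and grips with 3 to 60 N. Pads are 16 mm wide; open, the fingers measure 119 mm over their backs; the gripper's body (75 mm by 177 mm) begins 78 mm behind the grasp point.
Start: joints at [1.138, 0.3, 1.521, -0, 1.321, -0.067], TCP at [196.73, 513.602, 302.646] pointing down, gripper open.
Joint ranges: [-3.03, 3.03], [-0.79, 2.21], [0.23, 2.52], [-1.04, 4.18], [0, 3.07], [-2.55, 2.55]. Speed limits (rad/s): [2.22, 2.22, 2.57, 3.14, 3.14, 3.14].

### API

Orientations are given as [roll, pitch, yaw] about the fixed x, y, z axes, in that order (R = Rz(yaw) Ry(pitch) Rx(roll)).
In Python, from cell import manip, eyes, finder gives the robot as it stands.
- The arm moves only by the tool drive_tool, never from a script. Its argument "rows" is a list of rows, each an object with "offset": the shift along the tool's x, y, z in mm, a list of three; "spin": the turn about the tool's z in degrees; "jaw": the finger opening in mm, from 0 to 94. In form: [{"offset": [dx, dy, dz], "spin": spin, "jaw": jaw}, ...]. A call has 1 to 20 rows; each row shifts and turns the commanded pose from where the row before left it, along the tool's axes as they then stand; what a row does not reach is not made up. A row lasts 1/10 s, in which the tool goes at most 50 mm and 8.59 degrees, less where a joint would pass 70% of its speed; a pose out of reach is approached as far as the arm can. A call is refused whole if a number of a shift passes 50 or a number of a turn 8.59, either way. A call with a gripper value outside its range is refused whole. The fingers move at their own pace and stop on an object; "force" is the grip in N (left out, the last holds). Time passes only in rows, so rows that do not move let the fingers close. It gives the time, the measured TCP pose, the force and the opening at its end, in the units of the state.
- manip.read_state(): the state, without advancing time (a new reading comes with each control period).
- eyes.camera(name): name is "scene" or "top" or "wrist"; returns a dict with "color" (384x512x3 uint8, blue, green, red), "depth" (384x512 float32, mm along the optical axis (not along the pixel's ray), 0 where there is no reading), "vfov" (degrees; the focal length in pixels is half the picture's height over the tangent of half this angle, whatever the lens; pixels are square), "cx", "cy" (the principal point, pixels), "rvec" (rotation vector, rad) and "tvec" (3), from world to camera coordinates, as OpenCV has them. Camera axes: x right, y down, z forward; pixel columns grow to the right and rows downward; lengths in mm; the calibration is good to about 2 mm. A picture is of the moment at which its call begins.
- manip.sign_off(): hands the job in, once; it reports no verdict.
Trained networks look in the newest picture that a camera, given by its name, has taken for a name from the list of things; names that differ only in an ending like _2 or _b are one class to them, and where a whole thing is asked for, a point or a joint stands for the part that bears it (a point fixed in the world has none). Each returns a list of dicts, best first, with "p" (0 to 1); they miss things now and then, are a little off and sometimes report something else, mostly with a low value. They report only what shows in the picture. A call takes as long as a camera call. They do not tell look-alikes from the thing itself.
- finder.find_in(camera, target): "uv" ([column, row] in pixels, amid what is visible of it).
The state is a dict: "clock": time; "joints": joint angles; "qd": joint speeds; "effort": joint torques, N m; "eef_pos": TCP position; "eef_rot": TCP orientation; "wrist_force": force on the tool from outside, world axes, zero at the start; "moment": the same for the moment, N m; "finger_gap": finger opening in mm.
Only numpy, scipy, OpenCV 4.12 (cv2) and the standard library are available. Lean on these libraries where they do the work, as an engineer would, in place of code of your own. Each camera call takes 0.05 s, during which the arm holds its last target. There are 200 camera calls.

## Working session

There is one attempt and no reset: what is moved stays moved. The work goes in short steps, Python scripts to look and compute and a tool call to move; the robot and the scene stay as the last step left them, time stands still between calls to the robot, and variables do not carry over. Pictures are saved under pics/ and viewed, about 8 in all and at most 12, crops included, and the job is handed in when it is done.

Besides the shell and the picture viewer there is one more tool, called after ">>>" by a JSON object that holds its "op" and its "data". drive_tool: Moves the arm, as the interface text tells. Its arguments: {"type":"object","properties":{"rows":{"type":"array","items":{"type":"object","properties":{"offset":{"type":"array","items":{"type":"number"}},"spin":{"type":"number"},"jaw":{"type":"number"}}}},"force":{"type":"number"}},"required":["rows"]}

```bash
mkdir -p pics
cat > h.py <<'E'
import numpy as np, cv2
from cell import manip, eyes, finder
def cam(n):
    c=eyes.camera(n); h=c['color'].shape[0]; f=h/2/np.tan(np.radians(c['vfov'])/2)
    c['K']=np.array([[f,0,c['cx']],[0,f,c['cy']],[0,0,1.]]); c['R']=cv2.Rodrigues(np.array(c['rvec'],float))[0]; c['t']=np.array(c['tvec'],float).ravel(); return c
def ray(c,uv,z):  # world pt at height z
    d=c['R'].T@np.linalg.solve(c['K'],[uv[0],uv[1],1.]); o=-c['R'].T@c['t']; return o+d*(z-o[2])/d[2]
def proj(c,P):
    q=(np.atleast_2d(P)@c['R'].T+c['t'])@c['K'].T; return q[:,:2]/q[:,2:]
def world(c):  # HxWx3
    h,w=c['depth'].shape; u,v=np.meshgrid(np.arange(w),np.arange(h)); p=np.stack([u,v,np.ones_like(u)],-1)@np.linalg.inv(c['K']).T*c['depth'][...,None]
    return (p-c['t'])@c['R']
E
python3 - <<'E'
from h import *
ims=[]
for n in ['top','scene']:
    c=cam(n); cv2.imwrite(f'pics/{n}0.png',cv2.resize(c['color'],(800,600),interpolation=cv2.INTER_CUBIC))
    print(n,'cam at',(-c['R'].T@c['t']).round(),'f',c['K'][0,0].round(1))
    for t,z in [('fixture',8),('rail_face',8),('stop_face',8),('guide_end',8),('module',24),('relay',24),('spacer',36),('pocket_home',8)]:
        for r in finder.find_in(n,t)[:3]: print(t,round(r['p'],2),np.round(r['uv'],1),ray(c,r['uv'],z)[:2].round(1))
print(manip.read_state())
E
```

```text
top cam at [ 374.  -11. 1026.] f 405.2
fixture 0.72 [258.9 157.9] [565.3 -17.4]
rail_face 0.81 [258.3 157.8] [565.5 -15.8]
stop_face 0.59 [258.3 157.1] [567.3 -15.8]
guide_end 0.84 [260.1 155.2] [572.3 -20.4]
module 0.51 [286.  170.6] [530.4 -85.3]
module 0.5 [334.7 275. ] [ 274.6 -202.9]
module 0.48 [342.  158.7] [ 561.5 -226.1]
relay 0.67 [251. 163.] [549.2   2.5]
relay 0.41 [256.9 156.2] [566.6 -12.2]
spacer 0.31 [260.4 154.9] [567.6 -20.9]
spacer 0.24 [416.4 189.5] [ 483.4 -405.4]
pocket_home 0.68 [257.5 157.4] [566.5 -13.8]
pocket_home 0.3 [378.7 201.1] [ 456.5 -320.1]
scene cam at [1161. -431.  992.] f 478.7
fixture 0.88 [281.  230.7] [582.1 -20.9]
rail_face 0.67 [278.4 226.4] [567.4 -19.7]
rail_face 0.46 [306.9 195.8] [518.2  99.7]
stop_face 0.89 [277.7 228.1] [571.1 -24. ]
module 0.69 [205.7 265.2] [ 589.7 -233.1]
module 0.54 [249.2 219.3] [522.1 -79.3]
module 0.5 [162.5 180.6] [ 294.1 -219.7]
relay 0.71 [279.9 220.5] [563.2 -13.5]
spacer 0.51 [305.5 194.5] [531.1  83.8]
spacer 0.37 [119.1 268.8] [ 508.3 -412.1]
pocket_home 0.87 [279.2 226.8] [569.5 -18.6]
{'clock': 0.9, 'joints': array([ 1.13844452e+00,  2.99899206e-01,  1.52098500e+00,  2.56757444e-05,
        1.32069653e+00, -6.65964867e-02]), 'qd': array([-0.00158704, -0.00088116, -0.00023435, -0.00212175,  0.0018532 ,
        0.00103438]), 'effort': array([-3.69492496e-03, -5.31637180e+01, -3.52923739e+01,  7.07630021e-02,
        2.12069292e-02, -4.73686055e-05]), 'eef_pos': array([196.70558268, 513.61772234, 302.65236743]), 'eef_rot': array([ 3.14157911e+00, -2.40288126e-05,  2.77583098e+00]), 'wrist_force': array([0.20172413, 1.48952551, 0.39654155]), 'moment': array([ 0.02660793, -0.02217733, -0.01966171]), 'finger_gap': 93.67926293140522}
```

Run:
```python
from h import *
c=cam('top'); s=cam('scene'); np.savez('top.npz',**{k:np.asarray(v) for k,v in c.items()})
a=cv2.resize(c['color'][85:225,180:360],None,fx=4.2,fy=4.2,interpolation=cv2.INTER_CUBIC); cv2.imwrite('pics/topcrop.png',a)
b=cv2.resize(s['color'][130:310,170:390],None,fx=3.3,fy=3.3,interpolation=cv2.INTER_CUBIC); cv2.imwrite('pics/scrop.png',b)
```

```text
(no output)
```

View pics/topcrop.png

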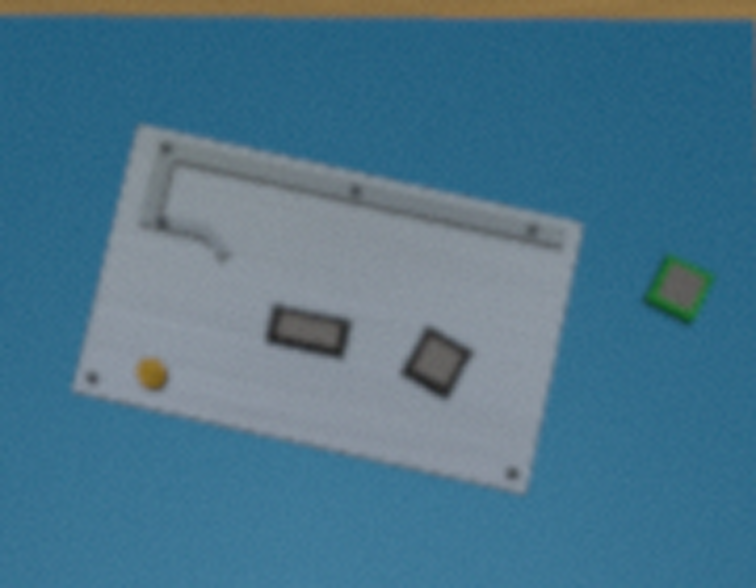

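View pics/scrop.png

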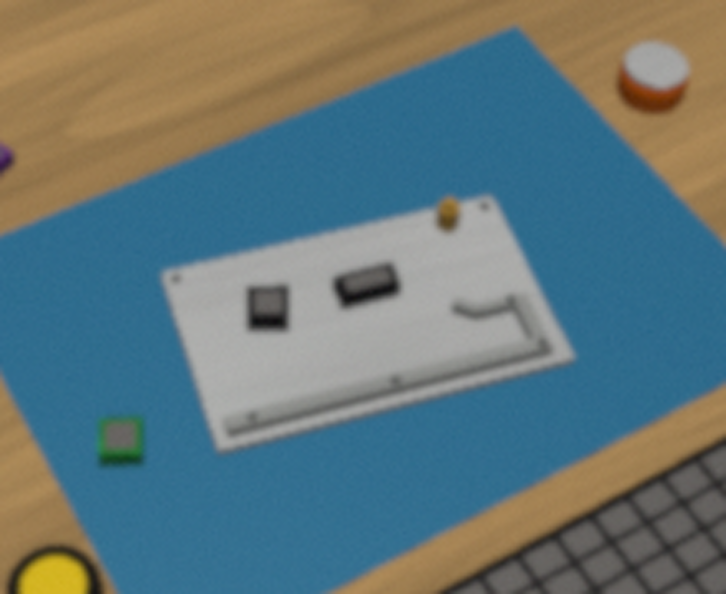

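```bash
cat > loc.py <<'E'
from h import *
c=dict(np.load('top.npz'))
img=c['color'].astype(int); sub=np.zeros(img.shape[:2],bool); sub[100:215,190:325]=1
notblue=((img[...,0]-img[...,2])<60)&sub
n,l,st,_=cv2.connectedComponentsWithStats(notblue.astype(np.uint8)); k=1+np.argmax(st[1:,4])
cn=max(cv2.findContours((l==k).astype(np.uint8),cv2.RETR_EXTERNAL,cv2.CHAIN_APPROX_NONE)[0],key=cv2.contourArea)
W=np.array([ray(c,p[0],8)[:2] for p in cn],np.float32); (ctr,sz,ang)=cv2.minAreaRect(W)
print('rect',ctr,sz,ang,'area',cv2.contourArea(W)); bx=cv2.boxPoints((ctr,sz,ang))
# fixture axes: x mostly +x world
e=[(bx[i+1]-bx[i])/np.linalg.norm(bx[i+1]-bx[i]) for i in (0,1)]
ex=max([e[0],e[1],-e[0],-e[1]],key=lambda v:v[0]); ph=np.arctan2(ex[1],ex[0]); R=np.array([[np.cos(ph),-np.sin(ph)],[np.sin(ph),np.cos(ph)]])
o=np.array(ctr)-R@[-5,0]; print('yaw',ph,'origin',o)
np.savez('fix.npz',o=o,ph=ph)
dark=((img.sum(2)<250)&sub&(l==k)) if 1 else 0
gray=cv2.cvtColor(c['color'],cv2.COLOR_BGR2GRAY)
d=(gray<110).astype(np.uint8)
d[~sub]=0; n,l2,st,cen=cv2.connectedComponentsWithStats(d)
for i in range(1,n):
    if st[i,4]<40: continue
    cc=max(cv2.findContours((l2==i).astype(np.uint8),cv2.RETR_EXTERNAL,cv2.CHAIN_APPROX_NONE)[0],key=cv2.contourArea)
    w=np.array([ray(c,p[0],20)[:2] for p in cc],np.float32); r=cv2.minAreaRect(w)
    print('px',cen[i].round(1),'area',st[i,4],'fix',(R.T@(np.array(r[0])-o)).round(1),'world',np.round(r[0],1),'size',np.round(r[1],1),'angle rel fix deg',round(r[2]-np.degrees(ph),1))
# project model points on crop for check
P=[[-90,-140,8],[80,-140,8],[80,140,8],[-90,140,8],[60,112,8],[60,-130,8],[25.5,82,8],[10,66,8],[-68,95,8]]
print(proj(c,[[*(R@p[:2]+o),p[2]] for p in P])@np.eye(2)*4.2-np.array([180,85])*4.2)
E
python3 loc.py
```

```text
rect (566.0448608398438, -14.97625732421875) (282.593994140625, 173.28671264648438) 77.49950408935547 area 47765.99924311681
yaw -0.21817471 origin [570.92633164 -16.05849715]
px [255.9 155.9] area 8199 fix [-3.9  2.5] world [567.6 -12.8] size [292.2 343.7] angle rel fix deg 12.9
px [281.  135.8] area 105 fix [ 63.3 -41.2] world [623.8 -70. ] size [168.7  11.2] angle rel fix deg 90.2
px [252.9 163.5] area 193 fix [-24.8   8.7] world [548.6  -2.2] size [49.2 25.1] angle rel fix deg 90.6
px [283.5 171. ] area 180 fix [-26.1 -70.6] world [530.2 -79.3] size [32.7 35. ] angle rel fix deg 73.1
[[523.58829546 492.09305091]
 [581.53751022 221.56940604]
 [136.1146301  122.27961738]
 [ 70.05592662 389.30917751]
 [172.87200113 163.09397082]
 [558.80095234 249.2878077 ]
 [207.57203208 227.494207  ]
 [227.29222378 257.5184978 ]
 [151.10084764 370.54521456]]
```

>>> {"op": "drive_tool", "data": {"rows": [{"offset": [-29,-27,0],"spin": 0,"jaw": 5},{"offset": [-29,-27,0],"spin": 0,"jaw": 5},{"offset": [-29,-27,0],"spin": 0,"jaw": 5},{"offset": [-29,-27,0],"spin": 0,"jaw": 5},{"offset": [-29,-27,0],"spin": 0,"jaw": 5},{"offset": [-29,-27,0],"spin": 0,"jaw": 5},{"offset": [-29,-27,0],"spin": 0,"jaw": 5},{"offset": [-29,-27,0],"spin": 0,"jaw": 5},{"offset": [-29,-27,0],"spin": 0,"jaw": 5},{"offset": [-29,-27,0],"spin": 0,"jaw": 5},{"offset": [-29,-27,0],"spin": 0,"jaw": 5},{"offset": [-29,-27,0],"spin": 0,"jaw": 5},{"offset": [-29,-27,0],"spin": 0,"jaw": 5},{"offset": [-29,-27,0],"spin": 0,"jaw": 5},{"offset": [-29,-27,0],"spin": 0,"jaw": 5},{"offset": [-29,-27,0],"spin": 0,"jaw": 5},{"offset": [0,0,0],"spin": 8.5,"jaw": 5},{"offset": [0,0,0],"spin": 0,"jaw": 5}], "force": 20}}

```text
clock: 2.8
eef_pos: [475.6, -56.5, 302.4]
eef_rot: [-3.141, -0.001, 2.623]
wrist_force: [0.4, 0.3, 0.6]
finger_gap: 5.1
```

```bash
cat > w.py <<'E'
from h import *
import sys
s=manip.read_state(); print(s['clock'],s['eef_pos'].round(1),np.degrees(s['eef_rot']).round(2),s['finger_gap'],s['wrist_force'].round(1))
c=cam('wrist'); np.savez('wrist.npz',**{k:np.asarray(v) for k,v in c.items()})
img=c['color'].copy(); f=np.load('fix.npz'); o,ph=f['o'],float(f['ph']); R=np.array([[np.cos(ph),-np.sin(ph)],[np.sin(ph),np.cos(ph)]])
big=cv2.resize(img,(800,600),interpolation=cv2.INTER_CUBIC)
for P in [[(-90,-140,8),(80,-140,8),(80,140,8),(-90,140,8)],[(60,-130,18),(60,112,18),(17,112,18)],[(60,-130,8),(60,112,8),(17,112,8)],[(25.5,112,18),(25.5,82,18),(10,66,18)]]:
    q=proj(c,[[*(R@p[:2]+o),p[2]] for p in P])*600/384
    cv2.polylines(big,[q.astype(int).reshape(-1,1,2)],False,(0,0,255),1)
cv2.imwrite(f'pics/{sys.argv[1]}.png',big); print('cam',(-c['R'].T@c['t']).round(1))
E
python3 w.py w1
```

```text
2.8 [475.6 -56.5 302.4] [-1.7999e+02 -3.0000e-02  1.5028e+02] 5.125546029358465 [0.4 0.3 0.6]
cam [407.7 -17.2 382.7]
```

View pics/w1.png

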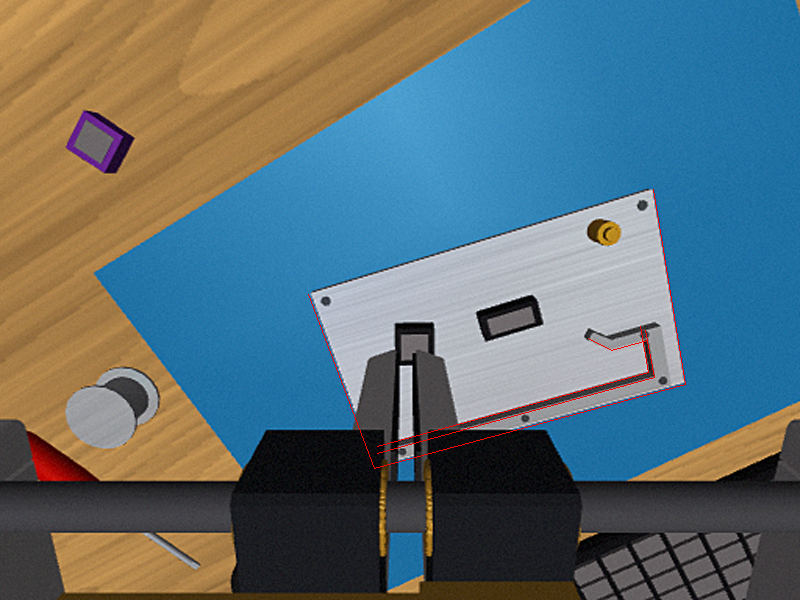

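Run:
```python
from h import *
c=dict(np.load('wrist.npz')); f=np.load('fix.npz'); o,ph=f['o'],float(f['ph']); R=np.array([[np.cos(ph),-np.sin(ph)],[np.sin(ph),np.cos(ph)]])
for uv,z in [((396,335),24),((434,335),24),((396,323),8),((433,323),8),((652,376),18),((526,419),18),((400,336),24),((430,336),24)]:
    w=ray(c,np.array(uv)*.64,z)[:2]; print(uv,w.round(1),(R.T@(w-o)).round(1))
cv2.imwrite('pics/w1c.png',cv2.resize(c['color'][190:290,220:380],None,fx=5,fy=5,interpolation=cv2.INTER_CUBIC))
```

```text
(396, 335) [513.4 -86.2] [-41. -81.]
(434, 335) [528.3 -59.9] [-32.1 -52.1]
(396, 323) [509.  -84.1] [-45.7 -79.8]
(433, 323) [524.1 -57.5] [-36.8 -50.6]
(652, 376) [651.1  79.1] [ 57.7 110.2]
(526, 419) [635.4 -28.9] [65.7  1.4]
(400, 336) [515.7 -83.9] [-39.3 -78.2]
(430, 336) [527.5 -63.1] [-32.2 -55.3]
```

View pics/w1c.png

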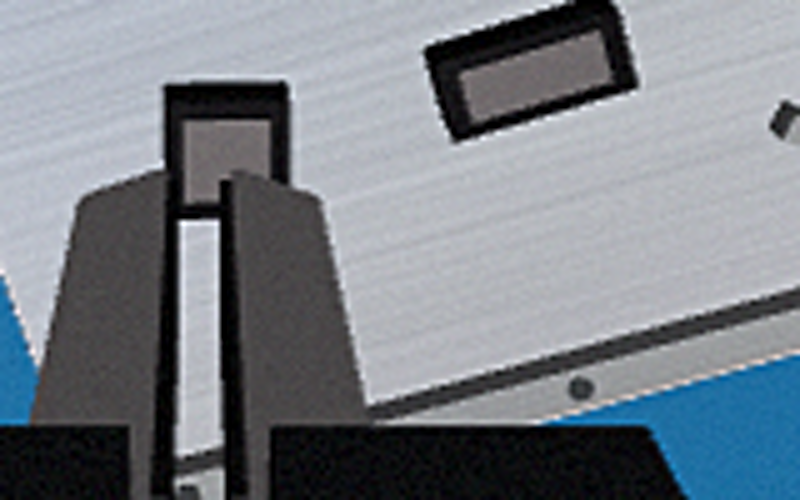

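>>> {"op": "drive_tool", "data": {"rows": [{"offset": [-10,4,30],"spin": 0,"jaw": 5},{"offset": [-10.7,3.5,40],"spin": 0,"jaw": 5},{"offset": [0,0,40],"spin": 0,"jaw": 5},{"offset": [0,0,30],"spin": 0,"jaw": 5},{"offset": [0,0,20],"spin": 0,"jaw": 5},{"offset": [0,0,12],"spin": 0,"jaw": 5},{"offset": [0,0,10],"spin": 0,"jaw": 5},{"offset": [0,0,6],"spin": 0,"jaw": 5},{"offset": [0,0,6],"spin": 0,"jaw": 5},{"offset": [0,0,0],"spin": 0,"jaw": 5}]}}

```text
clock: 3.85
eef_pos: [497.2, -59.4, 108.5]
eef_rot: [-3.142, -0.0, 2.628]
wrist_force: [1.0, 0.4, 0.6]
finger_gap: 5.1
```

```bash
python3 w.py w2
python3 - <<'E'
import cv2; a=cv2.imread('pics/w2.png'); cv2.imwrite('pics/w2c.png',cv2.resize(a[200:500,250:650],None,fx=2,fy=2))
E
```

```text
3.85 [497.2 -59.4 108.5] [-1.8000e+02 -1.0000e-02  1.5056e+02] 5.0612364294412595 [1.  0.4 0.6]
cam [429.1 -20.4 188.8]
```

View pics/w2c.png

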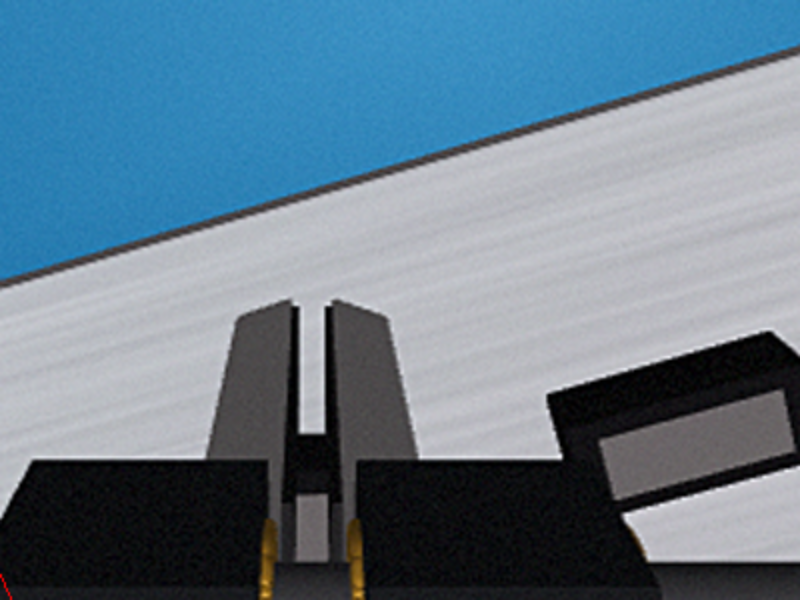

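>>> {"op": "drive_tool", "data": {"rows": [{"offset": [0,0,0],"spin": 0,"jaw": 12},{"offset": [-4,0,0],"spin": 0,"jaw": 12},{"offset": [-4,0,0],"spin": 0,"jaw": 12},{"offset": [-3,0,0],"spin": 0,"jaw": 12},{"offset": [-3,0,0],"spin": 0,"jaw": 12},{"offset": [-3,0,0],"spin": 0,"jaw": 12},{"offset": [-3,0,0],"spin": -0.5,"jaw": 12},{"offset": [-3,0,0],"spin": -1,"jaw": 12},{"offset": [-3,0,0],"spin": -1,"jaw": 12},{"offset": [-3,0,0],"spin": -1,"jaw": 12},{"offset": [-3,0,0],"spin": -1,"jaw": 12},{"offset": [-3,0,0],"spin": -1,"jaw": 12},{"offset": [-3,0,0],"spin": -1,"jaw": 12},{"offset": [-3,0,0],"spin": -1,"jaw": 12},{"offset": [-3,0,0],"spin": -1,"jaw": 12},{"offset": [-3,0,0],"spin": -1,"jaw": 12},{"offset": [-3,0,0],"spin": -1,"jaw": 12}]}}

```text
clock: 5.6
eef_pos: [542.1, -81.8, 108.7]
eef_rot: [-3.142, -0.0, 2.812]
wrist_force: [0.6, -0.2, 0.2]
finger_gap: 12.1
```

```bash
cat >> w.py <<'E'
y=s['eef_rot'][2]; p=R.T@(s['eef_pos'][:2]-o); print('tool in fixture',p.round(1),'yaw rel fixture deg',round(np.degrees(y-ph),2))
t=cam('top'); np.savez('top.npz',**{k:np.asarray(v) for k,v in t.items()})
a=t['color'][85:225,180:330]
cv2.imwrite(f'pics/{sys.argv[1]}t.png',np.hstack([cv2.resize(a,(420,392),interpolation=cv2.INTER_CUBIC),cv2.resize(big[150:542],(380,392)) if 0 else big[200:592,250:630]]))
E
python3 w.py w3
```

```text
5.6 [542.1 -81.8 108.7] [-180.     -0.    161.13] 12.12698181720835 [ 0.6 -0.2  0.2]
cam [468.1 -55.9 189. ]
tool in fixture [-13.9 -70.4] yaw rel fixture deg 173.63
```

View pics/w3t.png

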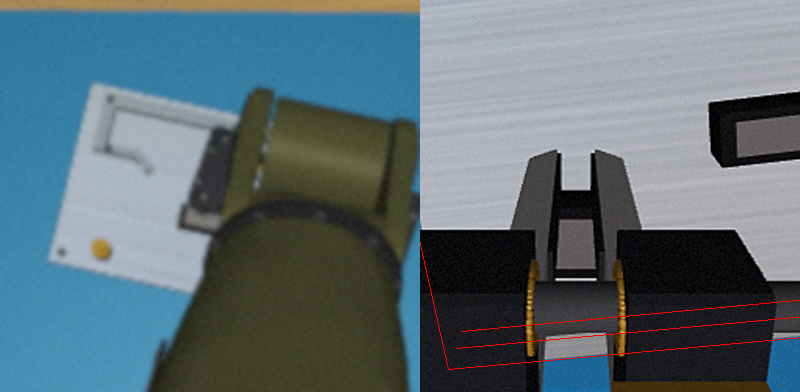

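>>> {"op": "drive_tool", "data": {"rows": [{"offset": [-3,0,0],"spin": -0.7,"jaw": 12},{"offset": [-3,0,0],"spin": -0.7,"jaw": 12},{"offset": [-3,0,0],"spin": -0.7,"jaw": 12},{"offset": [-3,0,0],"spin": -0.7,"jaw": 12},{"offset": [-3,0,0],"spin": -0.7,"jaw": 12},{"offset": [-3,0,0],"spin": -0.7,"jaw": 12},{"offset": [-3,0,0],"spin": -0.7,"jaw": 12},{"offset": [-3,0,0],"spin": -0.7,"jaw": 12},{"offset": [-3,0,0],"spin": -0.7,"jaw": 12},{"offset": [-2,0,0],"spin": -0.1,"jaw": 12},{"offset": [-2,0,0],"spin": 0,"jaw": 12},{"offset": [-1.5,0,0],"spin": 0,"jaw": 12},{"offset": [-1,0,0],"spin": 0,"jaw": 12},{"offset": [0,0,0],"spin": 0,"jaw": 12}]}}

```text
clock: 7.1
eef_pos: [572.9, -90.3, 108.0]
eef_rot: [-3.142, -0.005, 2.922]
wrist_force: [-10.6, 2.7, 3.7]
finger_gap: 12.1
```

```bash
python3 w.py w4
```

```text
7.1 [572.9 -90.3 108. ] [-180.     -0.28  167.44] 12.109542085169085 [-10.6   2.7   3.7]
cam [496.9 -72.8 188.7]
tool in fixture [ 18. -72.] yaw rel fixture deg 179.94
```

>>> {"op": "drive_tool", "data": {"rows": [{"offset": [0,0,0],"spin": 0,"jaw": 12},{"offset": [0,0,0],"spin": 0,"jaw": 12},{"offset": [3,0,0],"spin": 0,"jaw": 12},{"offset": [8,0,0],"spin": 0,"jaw": 12},{"offset": [0,0,-25],"spin": 0,"jaw": 12},{"offset": [0,0,-35],"spin": 0,"jaw": 8},{"offset": [-7,-18,-20],"spin": 8.5,"jaw": 8},{"offset": [0,0,0],"spin": 8.5,"jaw": 8},{"offset": [0,0,0],"spin": 8.5,"jaw": 8},{"offset": [0,0,0],"spin": 8.5,"jaw": 8},{"offset": [0,0,0],"spin": 8.5,"jaw": 8},{"offset": [0,0,0],"spin": 8.5,"jaw": 8},{"offset": [0,0,0],"spin": 8.5,"jaw": 8},{"offset": [0,0,0],"spin": 8.5,"jaw": 8},{"offset": [0,0,0],"spin": 8.5,"jaw": 8},{"offset": [0,0,0],"spin": 8.5,"jaw": 8},{"offset": [0,0,0],"spin": 5,"jaw": 8},{"offset": [-20,7,0],"spin": 0,"jaw": 8},{"offset": [0,0,0],"spin": 0,"jaw": 8}]}}

```text
clock: 9.1
eef_pos: [568.7, -129.6, 188.7]
eef_rot: [3.141, 0.0, 1.35]
wrist_force: [-0.1, -0.6, 0.4]
finger_gap: 7.9
```

```bash
python3 w.py w5
python3 - <<'E'
import cv2; a=cv2.imread('pics/w5.png'); cv2.imwrite('pics/w5c.png',a)
E
```

```text
9.1 [ 568.7 -129.6  188.7] [1.7996e+02 2.0000e-02 7.7370e+01] 7.9205335708722355 [-0.1 -0.6  0.4]
cam [585.9 -52.6 269. ]
tool in fixture [  22.4 -111.4] yaw rel fixture deg 89.87
```

View pics/w5.png

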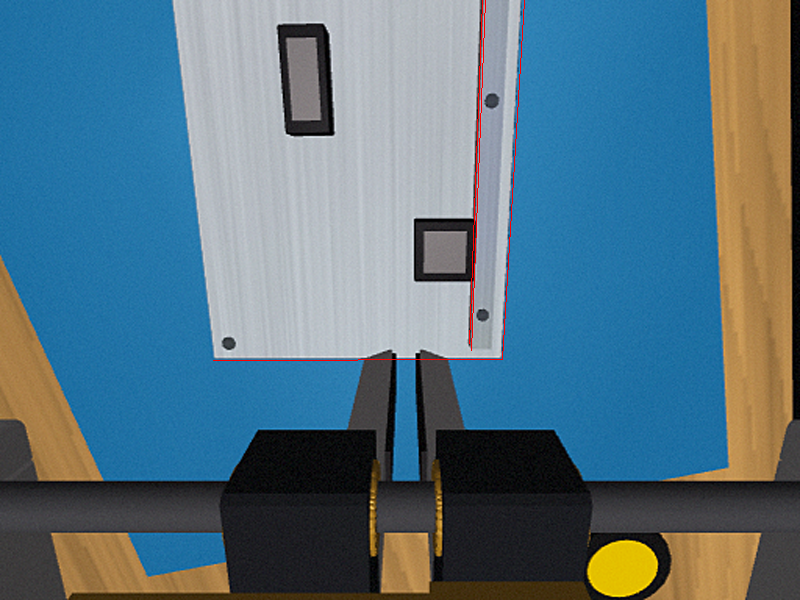

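Run:
```python
from h import *
c=dict(np.load('wrist.npz')); f=np.load('fix.npz'); o,ph=f['o'],float(f['ph']); R=np.array([[np.cos(ph),-np.sin(ph)],[np.sin(ph),np.cos(ph)]])
print(np.isfinite(c['depth'][160,284]),c['depth'][160,284])
for uv,z in [((415,219),24),((415,281),24),((473,281),24),((473,219),24),((482,316),18),((492,101),18),((472,345),18),((479,100),18)]:
    w=ray(c,np.array(uv)*.64,z)[:2]; print(uv,(R.T@(w-o)).round(1))
```

```text
True 247.94225
(415, 219) [ 27.7 -56.5]
(415, 281) [ 27.9 -88.8]
(473, 281) [ 58.4 -88.8]
(473, 219) [ 57.2 -56.5]
(482, 316) [  65. -110.]
(492, 101) [65.2 -0.1]
(472, 345) [  60.1 -126.9]
(479, 100) [58.8  0.4]
```

>>> {"op": "drive_tool", "data": {"rows": [{"offset": [0,18.5,10],"spin": 0,"jaw": 6},{"offset": [0,0,25],"spin": 0,"jaw": 6},{"offset": [0,0,20],"spin": 0,"jaw": 6},{"offset": [0,0,12],"spin": 0,"jaw": 6},{"offset": [0,0,8],"spin": 0,"jaw": 6},{"offset": [0,0,5],"spin": 0,"jaw": 6},{"offset": [5,0,0],"spin": 0,"jaw": 6},{"offset": [5,0,0],"spin": 0,"jaw": 6},{"offset": [3,0,0],"spin": 0,"jaw": 6},{"offset": [3,0,0],"spin": 0,"jaw": 6},{"offset": [4,0,0],"spin": 0,"jaw": 6},{"offset": [5,0.1,0],"spin": 0,"jaw": 6},{"offset": [5,0.1,0],"spin": 0,"jaw": 6},{"offset": [5,0.1,0],"spin": 0,"jaw": 6},{"offset": [5,0.1,0],"spin": 0,"jaw": 6},{"offset": [5,0.1,0],"spin": 0,"jaw": 6},{"offset": [5,0,0],"spin": 0,"jaw": 6},{"offset": [5,0,0],"spin": 0,"jaw": 6},{"offset": [5,0,0],"spin": 0,"jaw": 6},{"offset": [5,0,0],"spin": 0,"jaw": 6}]}}

```text
clock: 11.2
eef_pos: [601.6, -68.6, 108.7]
eef_rot: [3.142, -0.0, 1.352]
wrist_force: [-0.9, -0.5, 0.3]
finger_gap: 6.1
```

>>> {"op": "drive_tool", "data": {"rows": [{"offset": [5,0,0],"spin": 0,"jaw": 6},{"offset": [5,0,0],"spin": 0,"jaw": 6},{"offset": [5,0,0],"spin": 0,"jaw": 6},{"offset": [5,0,0],"spin": 0,"jaw": 6},{"offset": [4,0,0],"spin": 0,"jaw": 6},{"offset": [0,0,0],"spin": 0,"jaw": 6}]}}

```text
clock: 11.8
eef_pos: [606.8, -45.1, 108.6]
eef_rot: [-3.142, -0.0, 1.352]
wrist_force: [-0.1, -0.2, 0.4]
finger_gap: 6.0
```

```bash
python3 w.py w6
```

```text
11.8 [606.8 -45.1 108.6] [-180.     -0.     77.47] 6.017385765720809 [-0.1 -0.2  0.4]
cam [624.   31.9 189. ]
tool in fixture [ 41.3 -20.6] yaw rel fixture deg 89.97
```

View pics/w6t.png

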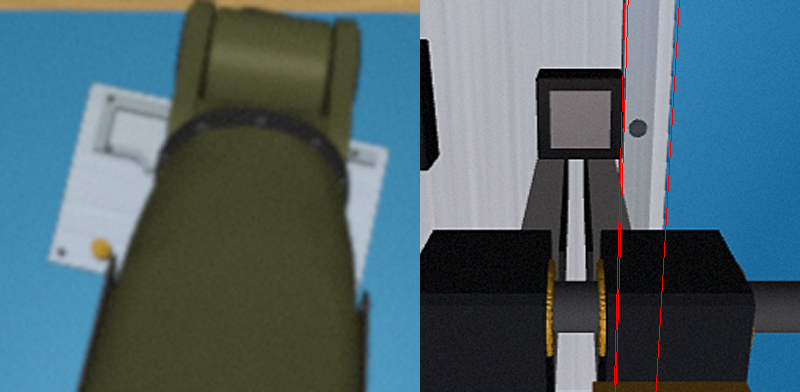

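>>> {"op": "drive_tool", "data": {"rows": [{"offset": [5,0.1,0],"spin": 0,"jaw": 6},{"offset": [5,0,0],"spin": 0,"jaw": 6},{"offset": [5,0.1,0],"spin": 0,"jaw": 6},{"offset": [5,0,0],"spin": 0,"jaw": 6},{"offset": [5,0.1,0],"spin": 0,"jaw": 6},{"offset": [5,0,0],"spin": 0,"jaw": 6},{"offset": [5,0.1,0],"spin": 0,"jaw": 6},{"offset": [5,0,0],"spin": 0,"jaw": 6},{"offset": [5,0.1,0],"spin": 0,"jaw": 6},{"offset": [5,0,0],"spin": 0,"jaw": 6},{"offset": [4,0,0],"spin": 0,"jaw": 6},{"offset": [0,0,0],"spin": 0,"jaw": 6}]}}

```text
clock: 13.1
eef_pos: [619.1, 7.5, 108.7]
eef_rot: [3.142, -0.0, 1.352]
wrist_force: [-0.3, -0.3, 0.4]
finger_gap: 6.1
```

```bash
python3 w.py w7
```

```text
13.1 [619.1   7.5 108.7] [180.    -0.    77.47] 6.0503099653260435 [-0.3 -0.3  0.4]
cam [636.2  84.5 189. ]
tool in fixture [41.9 33.4] yaw rel fixture deg 89.97
```

View pics/w7t.png

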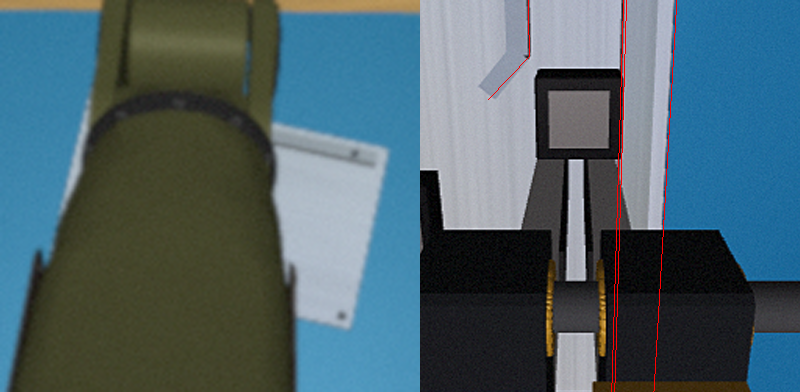

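>>> {"op": "drive_tool", "data": {"rows": [{"offset": [4,0,0],"spin": 0,"jaw": 6},{"offset": [4,0,0],"spin": 0,"jaw": 6},{"offset": [4,0,0],"spin": 0,"jaw": 6},{"offset": [4,0,0],"spin": 0,"jaw": 6},{"offset": [4,0,0],"spin": 0,"jaw": 6},{"offset": [4,0,0],"spin": 0,"jaw": 6},{"offset": [3,0,0],"spin": 0,"jaw": 6},{"offset": [3,0,0],"spin": 0,"jaw": 6},{"offset": [2,0,0],"spin": 0,"jaw": 6},{"offset": [0,0,0],"spin": 0,"jaw": 6}]}}

```text
clock: 14.2
eef_pos: [625.9, 38.4, 108.6]
eef_rot: [-3.142, -0.0, 1.352]
wrist_force: [-0.3, -0.7, 0.4]
finger_gap: 6.0
```

>>> {"op": "drive_tool", "data": {"rows": [{"offset": [1,0,0],"spin": 0,"jaw": 6},{"offset": [1,0,0],"spin": 0,"jaw": 6},{"offset": [0,0,0],"spin": 0,"jaw": 6}]}}

```text
clock: 14.5
eef_pos: [626.4, 40.2, 108.7]
eef_rot: [3.142, 0.0, 1.352]
wrist_force: [0.4, -0.1, -0.4]
finger_gap: 6.0
```

>>> {"op": "drive_tool", "data": {"rows": [{"offset": [1,0,0],"spin": 0,"jaw": 6},{"offset": [1,0,0],"spin": 0,"jaw": 6},{"offset": [0,0,0],"spin": 0,"jaw": 6}]}}

```text
clock: 14.8
eef_pos: [626.8, 42.3, 108.6]
eef_rot: [-3.142, -0.0, 1.352]
wrist_force: [0.5, 0.0, -0.1]
finger_gap: 6.0
```

>>> {"op": "drive_tool", "data": {"rows": [{"offset": [1,0,0],"spin": 0,"jaw": 6},{"offset": [1,0,0],"spin": 0,"jaw": 6},{"offset": [0,0,0],"spin": 0,"jaw": 6}]}}

```text
clock: 15.1
eef_pos: [627.2, 44.0, 108.7]
eef_rot: [-3.142, 0.0, 1.352]
wrist_force: [-0.8, -3.4, 0.7]
finger_gap: 5.8
```

>>> {"op": "drive_tool", "data": {"rows": [{"offset": [0.6,0,0],"spin": 0,"jaw": 6},{"offset": [0.6,0,0],"spin": 0,"jaw": 6},{"offset": [0,0,0],"spin": 0,"jaw": 6}]}}

```text
clock: 15.4
eef_pos: [627.3, 44.2, 108.7]
eef_rot: [-3.141, 0.002, 1.351]
wrist_force: [-2.8, -9.0, 3.4]
finger_gap: 5.7
```

```bash
python3 w.py w8
python3 - <<'E'
import cv2; a=cv2.imread('pics/w8.png'); cv2.imwrite('pics/w8c.png',cv2.resize(a[150:400,250:583],(800,600),interpolation=cv2.INTER_CUBIC))
E
```

```text
15.4 [627.3  44.2 108.7] [-1.7997e+02  1.1000e-01  7.7430e+01] 5.732049777446365 [-2.8 -9.   3.4]
cam [644.6 121.3 188.8]
tool in fixture [42. 71.] yaw rel fixture deg 89.93
```

View pics/w8c.png

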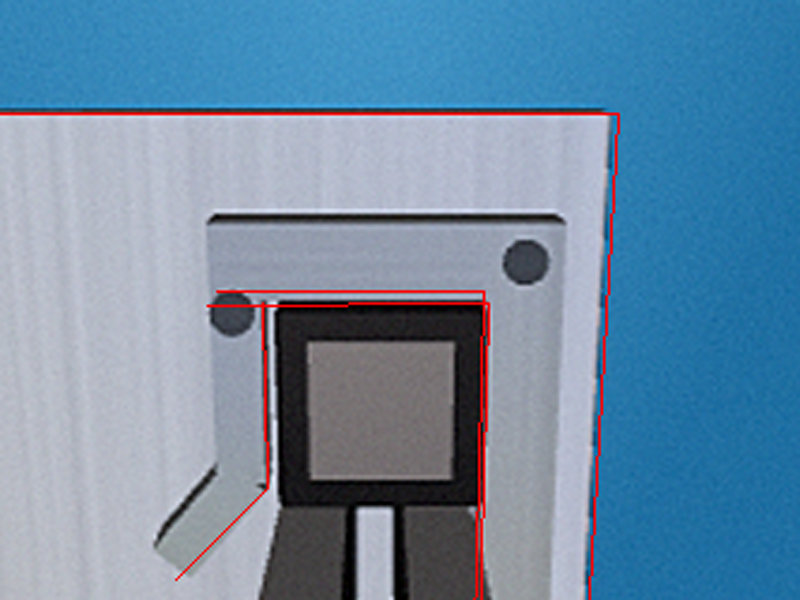

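>>> {"op": "drive_tool", "data": {"rows": [{"offset": [-1,0,0],"spin": 0,"jaw": 6},{"offset": [-3,0,0],"spin": 0,"jaw": 6},{"offset": [-8,0,0],"spin": 0,"jaw": 6},{"offset": [-12,-4,0],"spin": 0,"jaw": 6},{"offset": [0,0,-25],"spin": 0,"jaw": 6},{"offset": [0,0,-40],"spin": 0,"jaw": 6},{"offset": [-20,0,-40],"spin": 0,"jaw": 6},{"offset": [-40,0,0],"spin": 0,"jaw": 6},{"offset": [-40,0,0],"spin": 0,"jaw": 6},{"offset": [-40,0,0],"spin": 0,"jaw": 6},{"offset": [0,0,0],"spin": 0,"jaw": 6}]}}

```text
clock: 16.6
eef_pos: [586.5, -118.4, 213.7]
eef_rot: [3.141, 0.0, 1.347]
wrist_force: [0.5, 1.1, 0.6]
finger_gap: 5.9
```

```bash
python3 w.py w9
python3 - <<'E'
import cv2,numpy as np
a=cv2.imread('pics/w9.png'); t=np.load('top.npz')['color']
cv2.imwrite('pics/w9c.png',np.hstack([cv2.resize(a,(400,300)),cv2.resize(t[85:220,180:360],(400,300),interpolation=cv2.INTER_CUBIC)]))
cv2.imwrite('pics/w9d.png',a)
E
```

```text
16.6 [ 586.5 -118.4  213.7] [1.7999e+02 3.0000e-02 7.7190e+01] 5.892441094789879 [0.5 1.1 0.6]
cam [604.  -41.4 294. ]
tool in fixture [ 37.3 -96.5] yaw rel fixture deg 89.69
```

View pics/w9.png

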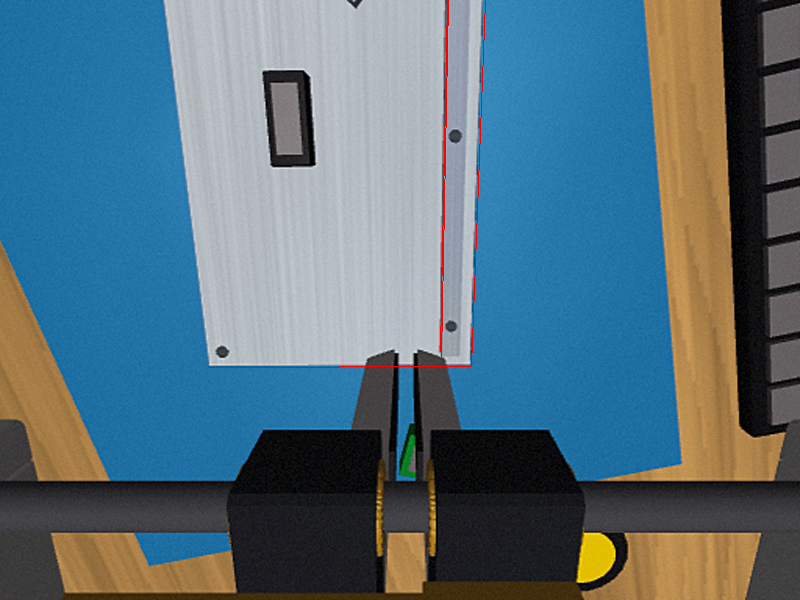

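>>> {"op": "drive_tool", "data": {"rows": [{"offset": [40,0,-10],"spin": 0,"jaw": 6},{"offset": [40,0,0],"spin": 0,"jaw": 6},{"offset": [10,0,0],"spin": 0,"jaw": 6},{"offset": [0,0,0],"spin": 0,"jaw": 6}]}}

```text
clock: 17.1
eef_pos: [607.5, -24.1, 223.5]
eef_rot: [-3.141, -0.0, 1.355]
wrist_force: [-0.1, -0.7, 0.3]
finger_gap: 6.0
```

```bash
python3 w.py w10
python3 - <<'E'
from h import *
c=dict(np.load('wrist.npz')); f=np.load('fix.npz'); o,ph=f['o'],float(f['ph']); R=np.array([[np.cos(ph),-np.sin(ph)],[np.sin(ph),np.cos(ph)]])
q=proj(c,[[*(R@[44,96]+o),24]])[0]; print('module px',q)
u,v=int(q[0])-50,int(q[1])-38; u=max(u,0);v=max(v,0)
cr=c['color'][v:v+76,u:u+100]; cv2.imwrite('pics/w10c.png',cv2.resize(cr,None,fx=8,fy=7.9,interpolation=cv2.INTER_CUBIC)); print(u,v,cr.shape)
E
```

```text
17.1 [607.5 -24.1 223.5] [-179.99   -0.     77.63] 6.0123266258349 [-0.1 -0.7  0.3]
cam [624.5  53.  303.8]
tool in fixture [37.5  0.1] yaw rel fixture deg 90.13
module px [267.10901593  88.51474187]
217 50 (76, 100, 3)
```

View pics/w10c.png

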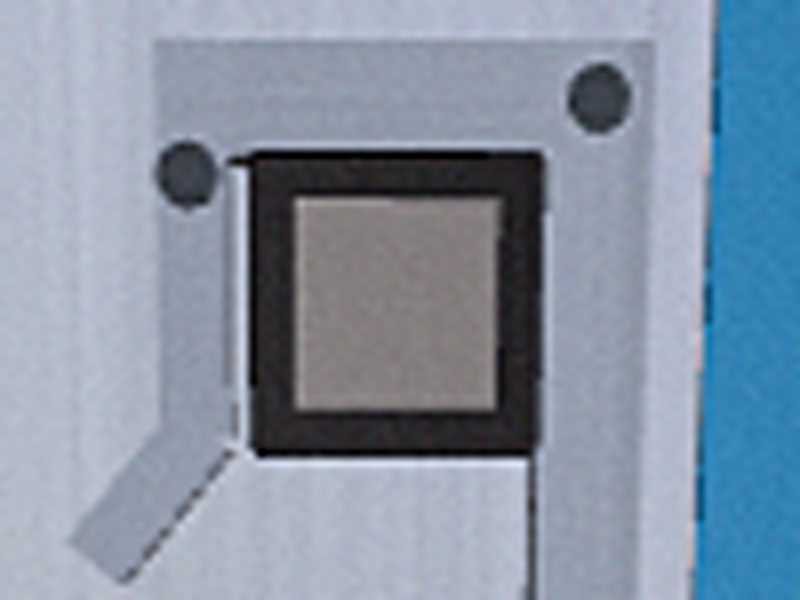

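The module sits square in the pocket. It is against the stop (top edge, row 152) and the rail (right edge, column 540), and the gap is on the guide side. The robot is clear above it, so I'm handing in.

```bash
python3 -c "
from cell import manip; print(manip.sign_off())"
```

```text
the job is handed in; nothing more can be done
None
```

The module is home in the corner pocket and the job is handed in, at about 17 s of the 58 s allowed. The hand-in gives no verdict, so this rests on my own checks.

**What I did:** With nearly closed fingertips held about 3 mm above the plate, I pushed the module to the rail at fixture y ≈ -72 mm, turning it square on the way. I held it there at about 11 N. I then went round behind it and slid it along the rail until it met the end stop, at about 9 N. After that I backed off and lifted clear.

**What the checks showed:**
- **On the rail:** the wrist picture showed it flat and square against the rail, well short of the pocket.
- **In the pocket:** the last wrist picture shows it square and flush with the rail and the end stop, with the spare gap only on the guide side. The gripper is about 100 mm above everything, with no contact force.
- **Frame offset:** contact came about 1–2 mm sooner than my measured fixture frame predicted, at both the rail and the stop. This is within the calibration error, so I relied on the contact force and the pictures.
- **Relay:** it looked unmoved in the wrist picture taken after the final retreat.
- **Not checked:** I did not re-measure the spacer or the things beside the plate at the end. The fingertips never went down near them, and I felt no unexpected forces.

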